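Index the bronze bushing to the measuring place

ROBOT

A 6-joint arm with a two-finger parallel gripper is mounted at the origin on a cart in front of the work surface, level with it; the furniture and walls round the work are solid. World frame = base frame: x ahead of the robot, y to its left, z up, the work surface at z = 0. Lengths are in mm, angles in rad, forces in N, time in s.
With the tool pointing down it reaches from about 300 to 950 mm from the base axis. Payload 3.1 kg.
Tool frame: the origin (TCP) lies on the centre line of the jaws, within the pads' length; the fingertips stand 11 mm ahead of it and the grasp point (between the pads) lies 8 mm behind it (ctrl.tcp_to_tips is the distance from the TCP to the fingertips, in mm); x points along the fingers, y is the direction in which the jaws open and shut, and the axes are right-handed (so a half turn about x gives the same grasp; the last joint's range is limited). The gripper opens to 85 mm and grips with 20 to 120 N. Pads are 22 mm wide; open, the fingers measure 114 mm over their backs; the gripper's body (76 mm by 85 mm) begins 54 mm behind the grasp point. The pads swing forward as they close: fully open they stand 13 mm farther back than shut.
Start: joints at [1.039, 0.308, 1.634, -0, 1.2, -0.07], TCP at [278.5, 559.526, 242.272] pointing down, gripper open.
Joint ranges: [-3.06, 3.06], [-0.79, 1.96], [0.05, 2.63], [-1.19, 4.34], [0.05, 2.64], [-2.94, 2.94]. Speed limits (rad/s): [2.79, 2.79, 3.14, 3.14, 3.14, 3.14].

INTERFACE

Orientations are given as [roll, pitch, yaw] about the fixed x, y, z axes, in that order (R = Rz(yaw) Ry(pitch) Rx(roll)).
In Python, from station import status, imaging, job, spotter, ctrl gives the robot as it stands.
- The arm moves only by the tool carry_out, never from a script. Its argument "targets" is one flat list of numbers, 6 for each row, row after row: the shift along the tool's x, y, z in cm, then the turn, a rotation vector about the tool's x, y, z in degrees. In form: [x, y, z, rx, ry, rz, x, y, z, rx, ry, rz, ...]. A call has 1 to 12 rows; each row is the pose to reach, as a shift and turn from the pose commanded when the call began, along the tool's axes at that moment; what a row does not reach only later rows make up. A row lasts 1/10 s, in which the tool goes at most 50 mm and 8.59 degrees, less where a joint would pass 70% of its speed; a pose out of reach is approached as far as the arm can. A call with a gripper value outside its range is refused whole. "gripper" is the closure in counts, from 0 (fully open) to 255 (shut), set as the call begins (left out, the last holds). The fingers move at their own pace and stop on an object; "newtons" is the grip in N (left out, the last holds). Time passes only in rows, so rows that repeat a pose let the fingers close. It gives the time, the measured TCP pose, the force and the opening at its end, in the units of the state.
- status.state(): the state, without advancing time (a new reading comes with each control period).
- imaging.snapshot(name): name is "scene" or "side" or "wrist"; returns a dict with "img" (420x560x3 uint8, red, green, blue), "fx", "fy", "cx", "cy" (pixels), "world_to_cam" (4x4, takes a point from world to camera coordinates). Camera axes: x right, y down, z forward; pixel columns grow to the right and rows downward; lengths in mm; the calibration is good to about 2 mm. A picture is of the moment at which its call begins. There is no depth.
- job.sign_off(): hands the job in, once; it reports no verdict.
Trained networks look in the newest picture that a camera, given by its name, has taken for a name from the list of things; names that differ only in an ending like _2 or _b are one class to them, and where a whole thing is asked for, a point or a joint stands for the part that bears it (a point fixed in the world has none). Each returns a list of dicts, best first, with "conf" (0 to 1); they miss things now and then, are a little off and sometimes report something else, mostly with a low value. They report only what shows in the picture. A call takes as long as a camera call. They do not tell look-alikes from the thing itself.
- spotter.boxes_of(query, camera): "position" ([x, y, z] in mm, in the coordinates of the camera as it stood for that picture, good to about 4 mm: the middle of the surface that is visible of it).
The state is a dict: "time_s": time; "joint_positions": joint angles; "joint_velocities": joint speeds; "effort": joint torques, N m; "ee_pos": TCP position; "orientation": TCP orientation; "force": force on the tool from outside, world axes, zero at the start; "ft_torque": the same for the moment, N m; "opening": finger opening in mm.
Only numpy, scipy, OpenCV 4.12 (cv2) and the standard library are available. Lean on these libraries where they do the work, as an engineer would, in place of code of your own. Each camera call takes 0.05 s, during which the arm holds its last target.

TASK

On the bench stands a blue indexing table with four parts lying in its ring nests. Turn the table by its tall black post until the bronze bushing stands at the red pointer and the table has dropped into its detent there; leave the bushing in its nest, and let go.

Things in the scene. Friction and masses are not known exactly. Their poses are not given: they have to be found in the camera images.
- post_grip (a point): point to grip on the tall black upright round post (18 mm in diameter, 80 mm high above the disc that it turns), on the post's axis, 80 mm from the turning axis, 65 mm above the disc (15 mm below the post's top, 103 mm above the bench). Nothing else on the table stands higher than 30 mm above the disc. The post may turn between the fingers
- bushing_center (a point): centre of the bronze-coloured bushing (hollow cylinder, 36 mm in diameter, 30 mm high), loose in one of four ring nests (inner diameter 39 mm, rim 8 mm high) 90 degrees apart, 68 mm from the turning axis; the post stands half-way between two nests. The others hold two grey steel cylinders and a steel hexagon nut; which part is in which nest varies
- measuring_place (a point): the place on the disc's top, 68 mm from the turning axis, in front of the red pointer (22 mm wide, top 45 mm above the bench, fixed to the blue base at the disc's edge): the bushing's axis must come over this point. Fixed to the base, does not turn
- table_axis (a point): centre of the aluminium disc's top (200 mm in diameter, 38 mm above the bench), on the vertical turning axis; does not turn. The disc turns either way without end, takes about 1 N at the post (more in a firm grip) and stays where left; a detent every 90 degrees, where a nest stands at the pointer, takes up to 8 N to leave and pulls the released disc home from 5 degrees either side
Mind the look-alikes: they are no part of the job. What is shaped like the part that bears bushing_center but yellow is not meant.

How it is judged:
By the outcome, as a careful person would: the job done as asked, in the order asked, and still so for the second after the job is handed in, with the robot touching nothing.
It also fails if it takes over 42 s, if anything falls off the work surface, if the arm or the gripper's body presses on something with over 40 N, if the wrist force passes 120 N, or if a joint passes its speed limit or range.

## Working session

There is one attempt and no reset: what is moved stays moved. The work goes in short steps, Python scripts to look and compute and a tool call to move; the robot and the scene stay as the last step left them, time stands still between calls to the robot, and variables do not carry over. Pictures are saved under pics/ and viewed, and the job is handed in when it is done.

Besides the shell and the picture viewer there is one more tool, called after ">>>" by a JSON object that holds its "method" and its "body". carry_out: Moves the arm, as the interface text tells. Its arguments: {"type":"object","properties":{"targets":{"type":"array","items":{"type":"number"}},"gripper":{"type":"number"},"newtons":{"type":"number"}},"required":["targets"]}

```bash
mkdir -p pics; cat > h.py <<'E'
import numpy as np,cv2
from station import status, imaging, job, spotter, ctrl
def snap(c,n):
    s=imaging.snapshot(c); cv2.imwrite(f'pics/{n}.png',s['img'][:,:,::-1]); return s
def towld(s,p):
    T=np.linalg.inv(np.array(s['world_to_cam'])); return (T@np.append(p,1))[:3]
def px(s,p):
    q=np.array(s['world_to_cam'])@np.append(p,1); return s['fx']*q[0]/q[2]+s['cx'],s['fy']*q[1]/q[2]+s['cy']
def atz(s,u,v,z):
    T=np.linalg.inv(np.array(s['world_to_cam'])); d=T[:3,:3]@np.array([(u-s['cx'])/s['fx'],(v-s['cy'])/s['fy'],1]); o=T[:3,3]
    return o+d*(z-o[2])/d[2]
E
python3 - <<'E'
from h import *
print(status.state())
for c in('scene','side'):
    s=snap(c,c+'0')
    for q in('post_grip','bushing_center','table_axis','measuring_place'):
        try:
            for r in spotter.boxes_of(q,c)[:4]:
                p=towld(s,r['position']); print(c,q,round(r['conf'],2),p.round(),np.round(px(s,p)))
        except Exception as e: print(c,q,e)
E
```

```text
{'time_s': 0.0, 'joint_positions': array([ 1.03929714e+00,  3.09016409e-01,  1.63523189e+00,  5.20892850e-06,
        1.19968265e+00, -6.97069189e-02]), 'joint_velocities': array([ 0.00154417,  0.00054471, -0.00029419,  0.00054874,  0.00016532,
        0.00033375]), 'effort': array([ 4.33074410e-04, -4.15242434e+01, -2.76668161e+01,  8.97614314e-05,
        9.98840231e-03, -2.15628705e-05]), 'ee_pos': array([278.0836292 , 558.81668759, 241.01834611]), 'orientation': array([-1.64257736,  1.56845803, -2.10437152]), 'force': array([-0.72442608,  0.55396992, -0.46812343]), 'ft_torque': array([0.01746209, 0.00628403, 0.02906628]), 'opening': 85.32927841776716}
scene post_grip 0.94 [524.  60.  37.] [273. 196.]
scene bushing_center 0.78 [338. -13.  20.] [218. 287.]
scene bushing_center 0.72 [341.  98.  24.] [173. 246.]
scene bushing_center 0.57 [ 464. -133.   24.] [337. 282.]
scene bushing_center 0.56 [467.  37.  59.] [257. 209.]
scene table_axis 0.91 [458.  -4.  10.] [272. 247.]
scene table_axis 0.72 [464.  42.  59.] [254. 209.]
scene measuring_place 0.96 [454.   1.  11.] [268. 246.]
side post_grip 0.94 [568.  64.  44.] [304. 261.]
side bushing_center 0.92 [ 479. -134.   16.] [188. 256.]
side bushing_center 0.77 [359.  98.  21.] [298. 211.]
side bushing_center 0.77 [352.  -6.  23.] [248. 213.]
side bushing_center 0.62 [482.  42.  65.] [282. 226.]
side table_axis 0.82 [615.  47.  11.] [299. 294.]
side measuring_place 0.67 [620.  51.  13.] [302. 295.]
```

View pics/scene0.png

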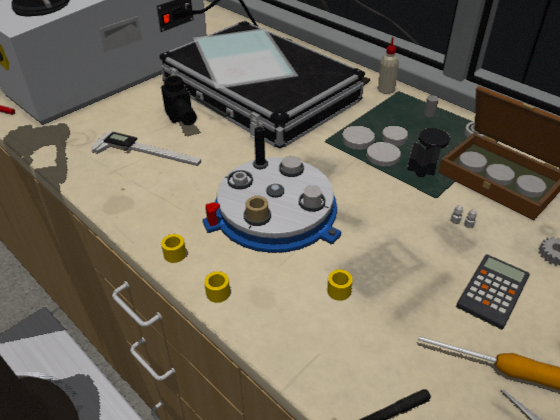

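View pics/side0.png

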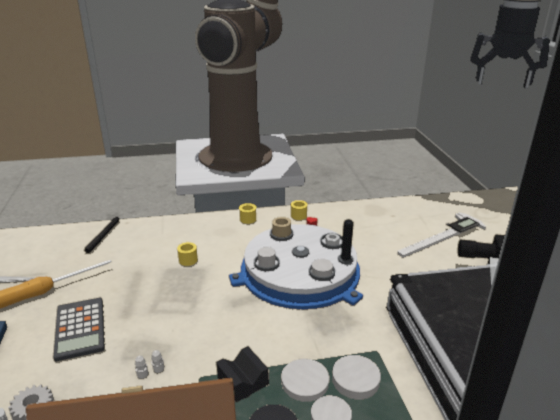

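Scene view: the bronze bushing is at (257,208) on the disc, the nut at (240,179), steel cylinders at (291,167) and (312,198), the post at (260,147), and the red pointer at (212,214). The yellow rings at (173,247), (217,287) and (340,285) are look-alikes on the bench. The one on the table at (257,208) fits; I'll confirm it in an enlarged crop and measure.

```bash
python3 - <<'E'
from h import *
a=cv2.imread('pics/scene0.png')[115:255,185:355]; b=cv2.imread('pics/side0.png')[200:310,225:375]
cv2.imwrite('pics/c1.png',cv2.resize(a,None,fx=4,fy=4,interpolation=2)); cv2.imwrite('pics/c2.png',cv2.resize(b,None,fx=5,fy=5,interpolation=2))
E
```

```text
(no output)
```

View pics/c1.png

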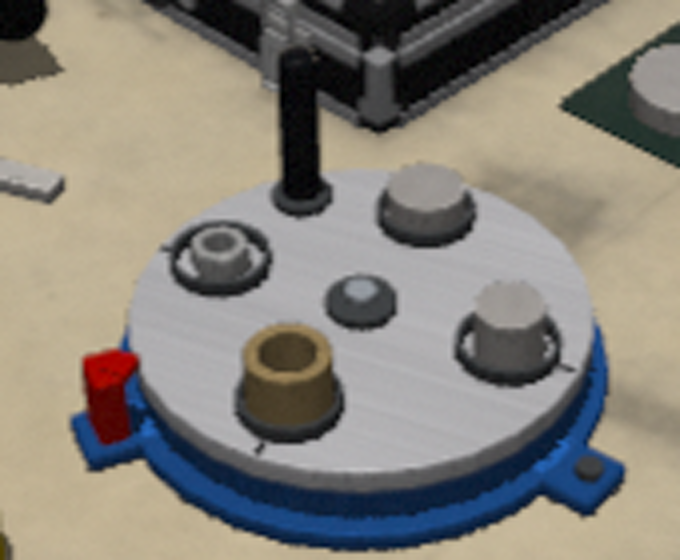

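View pics/c2.png

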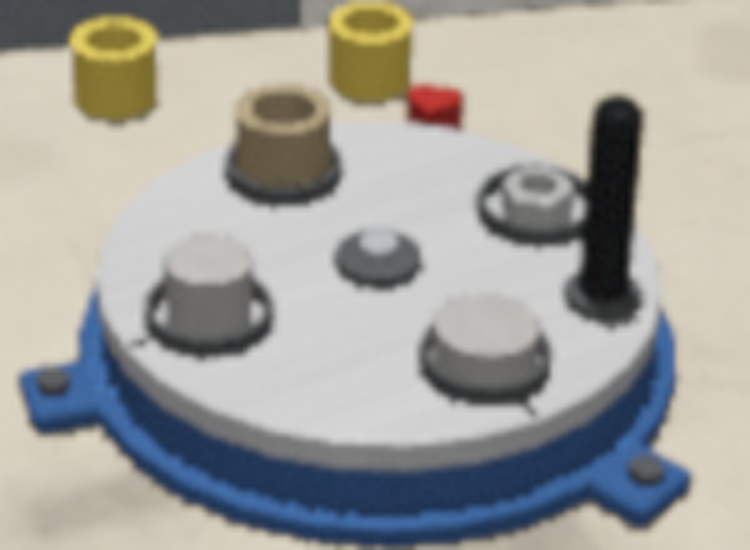

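The crop confirms a bronze (not yellow) bushing in its nest at crop (288,370), clear of the red pointer at (110,365).

```bash
python3 - <<'E'
from h import *
from scipy.optimize import least_squares
ss={c:imaging.snapshot(c) for c in('scene','side')}
S=ss['scene'];D=ss['side']
f1=lambda u,v:(u/4+185,v/4+115); f2=lambda u,v:(u/5+225,v/5+200)
P={'ptop':(S,f1(300,55),116),'bush':(S,f1(288,352),68),'nut':(S,f1(220,260),42),'cylR':(S,f1(508,345),42),'cylB':(S,f1(427,212),42),'pbase':(S,f1(301,195),42),'red':(S,f1(110,362),45),
'ptop2':(D,f2(618,108),116),'bush2':(D,f2(284,106),68),'nut2':(D,f2(537,205),42),'cylR2':(D,f2(209,315),42),'cylB2':(D,f2(485,358),42),'red2':(D,f2(435,97),45)}
W={k:atz(s,*uv,z) for k,(s,uv,z) in P.items()}
for k,w in W.items(): print(k,w.round(1))
# ellipse fit for disc edge
def edge(s,pts):
    q=np.array([atz(s,*p,38)[:2] for p in pts])
    r=least_squares(lambda c:np.hypot(*(q-c[:2]).T)-c[2],[490,0,100]);return r.x,r.fun
ce,fe=edge(S,[f1(*p) for p in [(128,310),(595,310),(240,182),(340,168),(480,182),(362,472),(200,415),(540,420)]]);print(ce,fe.round(1))
cd,fd=edge(D,[f2(*p) for p in [(98,290),(658,290),(380,122),(200,160),(575,160),(375,446),(200,395),(560,395)]]);print(cd,fd.round(1))
for n,c in(('',ce),('2',cd)):
  for k in W:
    if k.endswith('2')==(n=='2'):
      d=W[k][:2]-c[:2];print(k,np.hypot(*d).round(1),np.degrees(np.arctan2(d[1],d[0])).round(1))
st=status.state();print(st['time_s'])
E
```

```text
ptop [570.3 136.3 116. ]
bush [470.1  41.   68. ]
nut [510.5 127.5  42. ]
cylR [5.567e+02 1.000e-01 4.200e+01]
cylB [598.1  86.2  42. ]
pbase [567.3 135.5  42. ]
red [432.  108.1  45. ]
ptop2 [570.2 137.1 116. ]
bush2 [471.7  42.6  68. ]
nut2 [513.4 129.   42. ]
cylR2 [561.2   0.9  42. ]
cylB2 [600.5  87.7  42. ]
red2 [436.9 108.6  45. ]
[537.16324602  65.04076047 100.05853782] [ 1.2 -1.5  3.5 -2.9  0.2  2.  -4.2  1.7]
[535.39467897  66.14960951  98.3449563 ] [ 2.1 -1.  -1.3 -3.2  4.9  3.7 -0.5 -4.7]
ptop 78.5 65.1
bush 71.2 -160.3
nut 67.9 113.1
cylR 67.8 -73.3
cylB 64.5 19.1
pbase 76.7 66.8
red 113.6 157.7
ptop2 79.0 63.8
bush2 67.9 -159.7
nut2 66.6 109.3
cylR2 70.2 -68.4
cylB2 68.5 18.3
red2 107.3 156.7
0.6
```

```bash
cat >> h.py <<'E'
from scipy.spatial.transform import Rotation as Rn
def cur():
    st=status.state(); return np.array(st['ee_pos']),Rn.from_euler('xyz',st['orientation']),st
def rel(p,R=None):
    p0,R0,st=cur(); d=R0.inv().apply(np.array(p)-p0)/10
    r=(R0.inv()*R).as_rotvec(degrees=True) if R is not None else None
    return d.round(2),r
def down(jawdeg): # tool x down, y along jawdeg
    a=np.radians(jawdeg); x=np.array([0,0,-1.]);y=np.array([np.cos(a),np.sin(a),0]);return Rn.from_matrix(np.c_[x,y,np.cross(x,y)])
E
python3 - <<'E'
from h import *
p,R,st=cur();print(R.as_matrix().round(3))
C=np.array([535.3,64.6]);a=np.radians(65);P=C+80*np.array([np.cos(a),np.sin(a)]);print(P)
for j in(155,-25):
    print(j,rel([*P,170],down(j)),st['joint_positions'])
s=imaging.snapshot('scene')
for uv in[(280,147),(270,133),(365,95)]: print(atz(s,*uv,0).round(),atz(s,*uv,60).round())
E
```

```text
[[ 0.     0.446  0.895]
 [ 0.     0.895 -0.446]
 [-1.     0.     0.   ]]
[569.10946094 137.10462296]
155 (array([  7.23, -24.87,  44.84]), array([-9.14585248e+01,  3.64437049e-03, -3.36126134e-03])) [ 1.03929146e+00  3.08062041e-01  1.63376753e+00  3.50221216e-06
  1.19968552e+00 -6.97177627e-02]
-25 (array([  7.23, -24.87,  44.84]), array([ 8.85414751e+01, -3.33796257e-03, -3.61910934e-03])) [ 1.03929146e+00  3.08062041e-01  1.63376753e+00  3.50221216e-06
  1.19968552e+00 -6.97177627e-02]
[670. 187.   0.] [611. 129.  60.]
[691. 236.   0.] [630. 173.  60.]
[950. 189.   0.] [865. 131.  60.]
```

>>> {"method": "carry_out", "body": {"targets": [0.2,-2.2,4.0,8,0,0,0.5,-4.4,8.0,16,0,0,1,-6.6,12,24,0,0,1.5,-8.9,16,32,0,0,2,-11.1,20,40,0,0,2.5,-13.3,24,48,0,0,3,-15.5,28,56,0,0,3.5,-17.8,32,64,0,0,4,-20,36,72,0,0,4,-22.2,40,80,0,0,4,-24.4,44,86,0,0,4,-24.9,44.8,88.5,0,0], "gripper": 0, "newtons": 30}}

```text
time_s: 1.85
ee_pos: [571.5, 133.1, 202.7]
orientation: [1.552, 1.568, -0.461]
force: [0.5, 0.1, 0.6]
opening: 85.0
```

>>> {"method": "carry_out", "body": {"targets": [0,0,0,0,0,0,0,0,0,0,0,0,0,0,0,0,0,0]}}

```text
time_s: 2.15
ee_pos: [567.6, 138.4, 202.1]
orientation: [-1.59, 1.57, 2.689]
force: [0.2, 0.5, 0.1]
opening: 85.4
```

```bash
python3 - <<'E'
from h import *
p,R,st=cur();print(st['time_s'],p,R.as_matrix().round(3),st['joint_positions'].round(2))
print(rel([569.3,137,95],down(-25)))
for c in('wrist','scene'):
    s=snap(c,c+'1')
    for r in spotter.boxes_of('post_grip',c)[:2]:
        q=towld(s,r['position']);print(c,r['conf'],q.round(),np.round(px(s,q)))
    print(c,'proj',px(s,[569.3,137,118]),px(s,[535.3,64.6,38]))
E
```

```text
2.15 [567.62708303 138.35183807 202.14287139] [[-0.001  0.908 -0.42 ]
 [ 0.    -0.42  -0.908]
 [-1.    -0.001 -0.   ]] [0.16 0.27 1.77 0.   1.1  0.6 ]
(array([10.71,  0.22,  0.05]), array([ 0.17462557, -0.00099307,  0.05504228]))
wrist 0.68 [541.  83.  36.] [279. 263.]
wrist proj (np.float64(283.3394427335359), np.float64(231.52169655027504)) (np.float64(281.3187966583416), np.float64(282.6248663428501))
scene 0.6 [524.  56.  34.] [275. 199.]
scene proj (np.float64(259.2615444794473), np.float64(127.83601416969337)) (np.float64(275.577456757145), np.float64(191.48807716990686))
```

View pics/wrist1.png

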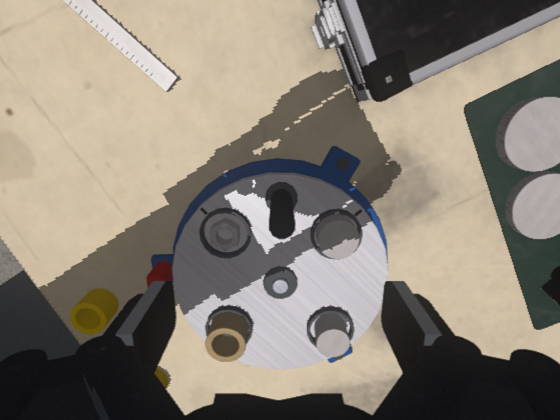

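Wrist view: post top at (283,228), right where projected; hub at (281,283); red pointer at (160,272); bronze bushing at (227,340). The case is clear of the gripper. I'll refine the angles from this view.

```bash
python3 - <<'E'
from h import *
s=imaging.snapshot('wrist')
im=cv2.imread('pics/wrist1.png')[240:310,130:210]; cv2.imwrite('pics/red.png',cv2.resize(im,None,fx=7,fy=7,interpolation=2))
C=atz(s,280,283,42)[:2];print(C)
for n,u,v,z in[('nut',225,232,42),('cyl',337,235,42),('nestB',230,329,42),('nestC',331,327,42),('post',283,231,118),('pbase',281,193,42)]:
    w=atz(s,u,v,z);d=w[:2]-[535.3,64.6];print(n,w.round(1),np.hypot(*d).round(1),np.degrees(np.arctan2(d[1],d[0])).round(1))
for a in(155,157,159): print(a,px(s,[535.3+108*np.cos(np.radians(a)),64.6+108*np.sin(np.radians(a)),45]))
E
```

```text
[535.4090892   66.36085055]
nut [512.6 131.5  42. ] 70.7 108.7
cyl [600.2  88.1  42. ] 69.0 19.9
nestB [471.5  41.7  42. ] 67.8 -160.3
nestC [560.    3.4  42. ] 66.0 -68.0
post [569.7 137.1 118. ] 80.2 64.6
pbase [571.5 142.9  42. ] 86.3 65.2
155 (np.float64(161.59699123319626), np.float64(285.7646092304599))
157 (np.float64(162.06511625510782), np.float64(289.4618267333466))
159 (np.float64(162.6735040568447), np.float64(293.1291127854879))
```

View pics/red.png

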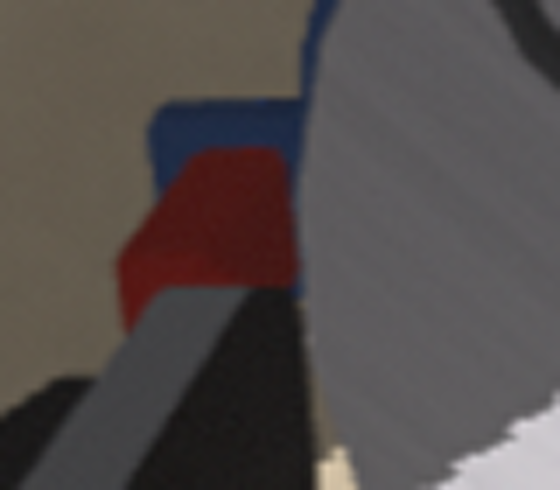

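>>> {"method": "carry_out", "body": {"targets": [2,0,0,0,0,0,4,0.1,0,0,0,0,6,0.1,0,0,0,0,8,0.2,0,0,0,0,9.5,0.2,0,0,0,0,10.5,0.2,0,0,0,0,10.7,0.2,0,0,0,0,10.7,0.2,0,0,0,0]}}

```text
time_s: 3.2
ee_pos: [570.5, 136.3, 95.3]
orientation: [-0.868, 1.571, -2.874]
force: [0.0, 0.1, 0.8]
opening: 85.7
```

>>> {"method": "carry_out", "body": {"targets": [0,0,0,0,0,0,0,0,0,0,0,0,0,0,0,0,0,0,0,0,0,0,0,0,0,0,0,0,0,0,0,0,0,0,0,0,0,0,0,0,0,0,0,0,0,0,0,0], "gripper": 255, "newtons": 25}}

```text
time_s: 4.0
ee_pos: [570.5, 136.2, 95.7]
orientation: [2.901, 1.571, 0.894]
force: [-1.2, 0.3, 4.7]
opening: 17.2
```

```bash
python3 - <<'E'
from h import *
p,R,st=cur();print(p,R.as_matrix().round(3),st['opening'],st['force'].round(1))
s=imaging.snapshot('wrist')
C=np.array([535.3,64.8]);d=p[:2]-C;print(np.hypot(*d),np.degrees(np.arctan2(d[1],d[0])))
s1=imaging.snapshot('scene');s2=imaging.snapshot('side')
print(atz(s1,185+588/4,115+468/4,12)[:2]-C, atz(s2,225+52/5,200+380/5,12)[:2]-C, atz(s2,225+647/5,200+470/5,12)[:2]-C)
a0=np.arctan2(d[1],d[0]);r=np.hypot(*d)
for k in range(0,50,4):
    b=a0-np.radians(k);q=C+r*np.array([np.cos(b),np.sin(b)]);print(k,(R.inv().apply([*(q-p[:2]),0])/10).round(2))
E
```

```text
[570.53401962 136.24930781  95.68206965] [[ 0.     0.907 -0.422]
 [ 0.    -0.422 -0.907]
 [-1.     0.    -0.   ]] 17.178040085994024 [-1.2  0.3  4.7]
79.66454496859963 63.75056745465164
[  13.54807625 -117.35282641] [  13.61476219 -117.51024363] [94.816602   71.83711274]
0 [0. 0. 0.]
4 [0.   0.56 0.03]
8 [0.   1.11 0.1 ]
12 [0.   1.65 0.21]
16 [0.   2.19 0.36]
20 [0.   2.71 0.54]
24 [0.   3.22 0.76]
28 [-0.    3.72  1.02]
32 [-0.    4.19  1.3 ]
36 [-0.    4.65  1.63]
40 [-0.    5.08  1.98]
44 [-0.    5.48  2.36]
48 [-0.    5.86  2.77]
```

>>> {"method": "carry_out", "body": {"targets": [0,0.28,0.01,2,0,0,0,0.56,0.03,4,0,0,0,0.84,0.06,6,0,0,0,1.11,0.1,8,0,0,0,1.38,0.15,10,0,0,0,1.65,0.21,12,0,0,0,1.92,0.28,14,0,0,0,2.19,0.36,16,0,0,0,2.45,0.45,18,0,0,0,2.71,0.54,20,0,0,0,2.71,0.54,20,0,0]}}

```text
time_s: 5.25
ee_pos: [593.0, 119.6, 95.7]
orientation: [1.764, 1.571, -0.592]
force: [-2.1, -0.3, 5.7]
opening: 16.8
```

```bash
python3 - <<'E'
from h import *
p,R,st=cur();print(p,st['opening'],st['force'].round(1),st['joint_positions'].round(2))
C=np.array([535.3,64.8]);d=p[:2]-C;print(np.hypot(*d),np.degrees(np.arctan2(d[1],d[0])))
y=R.as_matrix()[:,1];print(np.degrees(np.arctan2(y[1],y[0])))
a0=np.arctan2(d[1],d[0]);
for k in range(0,28,2):
    b=a0-np.radians(k);q=C+79.7*np.array([np.cos(b),np.sin(b)]);print(k,(R.inv().apply([*(q-p[:2]),0])/10).round(2))
s=snap('scene','scene2')
E
```

```text
[593.01578853 119.57451471  95.69247436] 16.845053248599744 [-2.1 -0.3  5.7] [ 0.13  0.44  1.78 -0.    0.92  0.91]
79.5698416902002 43.50223367741028
-45.010022948499376
0 [ 0.    0.   -0.01]
2 [ 0.    0.28 -0.  ]
4 [0.   0.56 0.02]
6 [0.   0.83 0.05]
8 [0.   1.11 0.09]
10 [0.   1.38 0.14]
12 [0.   1.65 0.2 ]
14 [0.   1.92 0.27]
16 [0.   2.19 0.35]
18 [0.   2.45 0.44]
20 [0.   2.71 0.54]
22 [0.   2.97 0.64]
24 [0.   3.22 0.76]
26 [0.   3.47 0.88]
```

View pics/scene2.png

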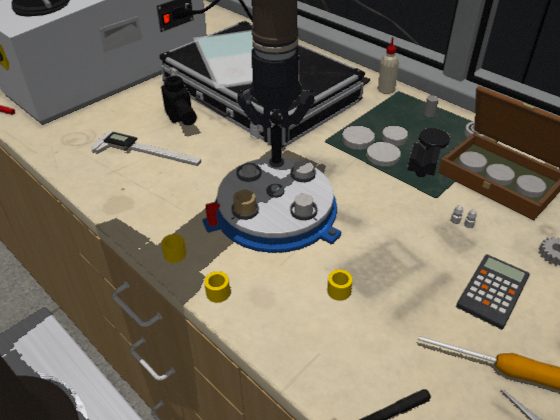

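The table turns with the post: the bushing is now at (244,203), moving toward the red pointer at (211,213). I'll continue the remaining ~21.5°.

>>> {"method": "carry_out", "body": {"targets": [0,0.28,0,2,0,0,0,0.56,0.02,4,0,0,0,0.83,0.05,6,0,0,0,1.11,0.09,8,0,0,0,1.38,0.14,10,0,0,0,1.65,0.2,12,0,0,0,1.92,0.27,14,0,0,0,2.19,0.35,16,0,0,0,2.45,0.44,18,0,0,0,2.71,0.54,20,0,0,0,2.9,0.62,21.5,0,0,0,2.9,0.62,21.5,0,0]}}

```text
time_s: 6.5
ee_pos: [608.8, 94.8, 95.7]
orientation: [-0.926, 1.57, 2.626]
force: [-2.1, 0.5, 5.2]
opening: 17.2
```

```bash
python3 - <<'E'
from h import *
p,R,st=cur();print(p,st['opening'],st['force'].round(1),st['joint_positions'].round(2))
C=np.array([535.3,64.8]);d=p[:2]-C;print(np.hypot(*d),np.degrees(np.arctan2(d[1],d[0])))
s=snap('scene','scene3');im=cv2.imread('pics/scene3.png')[115:255,185:355]
cv2.imwrite('pics/c3.png',cv2.resize(im,None,fx=4,fy=4,interpolation=2))
E
```

```text
[608.82663712  94.80819402  95.69644484] 17.187643537646345 [-2.1  0.5  5.2] [0.08 0.46 1.75 0.   0.93 1.24]
79.41447018056428 22.20168950101093
```

View pics/c3.png

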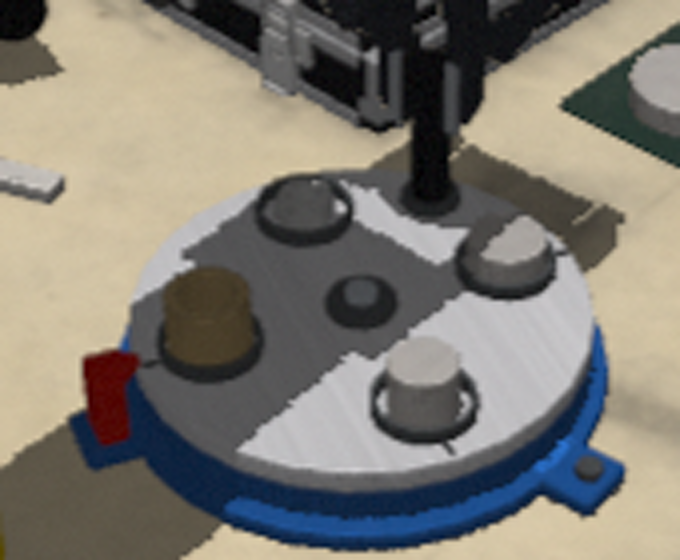

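The nest's tick at crop (150,363) points at the red pointer's tip (132,368), and force is small. Releasing and lifting straight up.

>>> {"method": "carry_out", "body": {"targets": [0,0,0,0,0,0,0,0,0,0,0,0,0,0,0,0,0,0,0,0,0,0,0,0,0,0,0,0,0,0,0,0,0,0,0,0,0,0,0,0,0,0,0,0,0,0,0,0], "gripper": 0}}

```text
time_s: 7.35
ee_pos: [608.9, 95.0, 95.3]
orientation: [2.038, 1.571, -0.692]
force: [-0.1, 0.3, 0.3]
opening: 85.1
```

>>> {"method": "carry_out", "body": {"targets": [-1,0,0,0,0,0,-3,0,0,0,0,0,-5,0,0,0,0,0,-7,0,0,0,0,0,-9,0,0,0,0,0,-11,0,0,0,0,0,-13,0,0,0,0,0,-14,0,0,0,0,0,-14,0,0,0,0,0]}}

```text
time_s: 8.25
ee_pos: [610.3, 95.1, 237.9]
orientation: [2.815, 1.566, 0.085]
force: [0.9, -0.8, -0.3]
opening: 85.4
```

```bash
python3 - <<'E'
from h import *
p,R,st=cur();print(p,st['opening'],st['force'].round(1),st['time_s'])
s=snap('scene','scene4');im=cv2.imread('pics/scene4.png')[115:255,185:355]
w=snap('wrist','wrist4')
cv2.imwrite('pics/c4.png',cv2.resize(im,None,fx=4,fy=4,interpolation=2))
E
```

```text
[610.27273551  95.0839096  237.94314436] 85.36848814146775 [ 0.9 -0.8 -0.3] 8.25
```

View pics/c4.png

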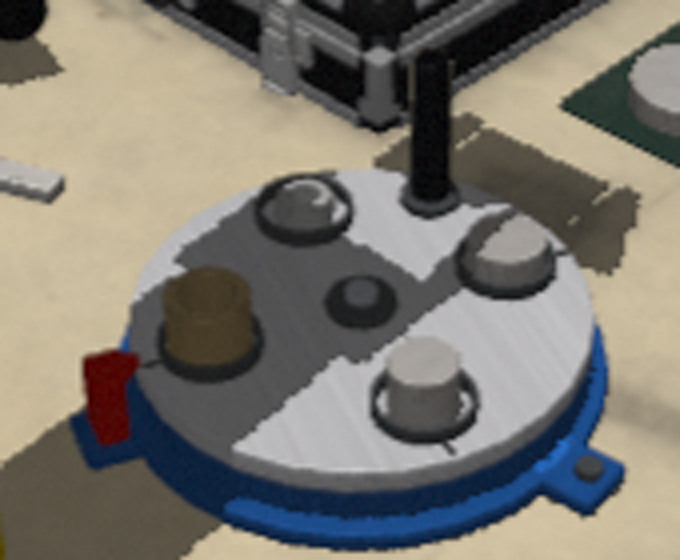

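View pics/wrist4.png

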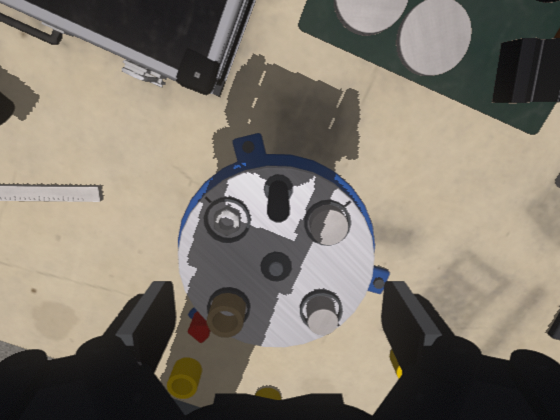

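Both views show the bushing in its nest at the pointer: wrist bushing (228,313), pointer (200,328); the post is free. I'll check the angle numerically.

```bash
python3 - <<'E'
from h import *
w=imaging.snapshot('wrist');s=imaging.snapshot('scene')
f1=lambda u,v:(u/4+185,v/4+115)
def show(s,L):
    W={n:atz(s,*uv,z)[:2] for n,uv,z in L}
    C=np.mean([W[k] for k in('b','n','c','d')],axis=0);print(C)
    for n in W:
        d=W[n]-C;print(n,np.hypot(*d).round(1),np.degrees(np.arctan2(d[1],d[0])).round(1)%360)
show(w,[('b',(229,310),46),('n',(227,218),46),('c',(328,223),46),('d',(321,309),46),('ptop',(278,210),118),('red',(199,328),45),('l1',(249,147),12),('l2',(379,283),12)])
show(s,[('b',f1(211,337),46),('n',f1(305,208),46),('c',f1(506,255),46),('d',f1(425,400),46),('ptop',f1(433,56),117),('red',f1(110,362),45),('l1',f1(588,468),12)])
E
```

```text
[535.66804973  67.1242587 ]
b 69.1 158.7
n 68.8 66.0
c 67.2 336.6
d 66.3 247.5
ptop 80.6 22.3
red 108.2 154.8
l1 116.1 36.9
l2 119.4 275.9
[532.68953886  62.19052314]
b 67.5 156.6
n 66.6 67.2
c 68.4 338.6
d 69.1 246.5
ptop 82.2 22.5
red 110.7 155.5
l1 115.9 278.0
```

```bash
python3 -c "
from h import *
print(job.sign_off(),status.state()['time_s'])"
```

```text
the job is handed in; nothing more can be done
the job is handed in; nothing more can be done
```

The bronze bushing now stands at the red pointer, still in its nest. The job is handed in after about 8 s of the 42 s allowed. I gripped the black post at 25 N, swung it about 42° clockwise with the gripper turning along the arc, then opened the fingers and lifted straight up 140 mm.

- **Alignment:** after release, the scene and wrist pictures put the bushing's nest at about 157°. The pointer should be at about 157° going by the base lugs, but measured directly from its red tip it came out at 155–155.5°. I put that 2° disagreement down to picture measurement.
- **Detent:** I did not see it drop in. I infer it, because the released disc was well inside the 5° pull-in range and no movement showed in the pictures on release.
- **Forces and clearance:** the readings stayed at 6 N or less, and the gripper is open and clear of everything.
- **Post detector:** the trained network's positions for the post were off, so I used my own pixel measurements, which agreed between cameras to a few millimetres.

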